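Weigh the dried sample: bottle out of the dry chamber onto the balance

TASK

Reach down through the round port in the roof of the clear dry chamber, lift the sample bottle off the pedestal and bring it out. Stand it upright in the middle of the balance's round pan and let go of it; set it down, do not drop it. Leave the other bottle in the chamber standing where it is.

Things in the scene. Friction and masses are not known exactly. Their poses are not given: they have to be found in the camera images.
- sample_center (a point): Sample bottle: upright amber bottle, white screw cap, 40 mm diameter, 75 mm high (straight body in the lower 54 mm, cap 33 mm wide), about 90 g, loose on the pedestal in the chamber, up to 8 mm off its middle in x and y. Point: its centre, 37.5 mm above its foot; z towards the cap. Same bottles stand on the chamber's floor and on the bench; only this one is on the pedestal.
- port (a point): Open round hole, 180 mm diameter, in the roof of the clear closed box (chamber, fixed, 260 x 260 mm, walls 6 mm, roof top 150 mm above bench), with a white ring (outside 200 mm, 3 mm high) round it. Point: hole centre at the ring's top, 153 mm above bench; z up. Straight below is the fixed pedestal, flat top 70 mm wide, 70 mm above bench: the bottle's cap ends 8 mm below the ring's top.
- pan (a point): Round flat steel pan, 120 mm diameter, of the balance; it does not sink. Point: centre of its top face, 82 mm above bench; z up, x away from the black display panel. The balance is a cream box, 280 x 190 mm, its top 64 mm above bench (display 68 mm), fixed; the pan is 50 mm behind its middle. Balance and chamber stand side by side, either one on the left.
- spare_center (a point): The other bottle in the chamber, same as the sample bottle, loose on the chamber's floor (8 mm above bench) near a corner, beside the pedestal and not under the port. Point: its centre, 37.5 mm above its foot; z towards the cap.
Not all that is in view belongs to the job. What is shaped like the part that bears sample_center but purple or turquoise is not meant.

How it is judged:
On the way:
1. the sample bottle is lifted out through the port, its foot at about the ring's level or higher (z of sample_center in the frame of port above 0.034 m).
At the end, for the whole second after the job is handed in: The sample bottle stands at rest on the balance pan, released, upright within 10 degrees, its centre within 25 mm of the pan's centre horizontally and 30 to 45 mm above the pan (horizontal distance between sample_center and pan below 0.025 m and z of sample_center in the frame of pan between 0.03 and 0.045 m and angle between sample_center's own z axis and vertical below 0.17 rad and linear speed of sample below 0.02 m/s); the robot touches nothing.
It fails at once if the other bottle in the chamber is tipped more than 20 degrees or shifted more than 30 mm (angle between spare_center's own z axis and vertical above 0.35 rad or distance of spare_center from where it was at the start of the episode above 0.03 m).
It fails at once if the sample bottle is dropped (falls free of the fingers faster than 0.6 m/s, a fall of about 20 mm) (linear speed of sample above 0.6 m/s and contact force between the fingers and sample below 0.02 N).
It also fails if it takes over 38 s, if anything falls off the work surface, if the arm or the gripper's body presses on something with over 40 N, if the wrist force passes 120 N, or if a joint passes its speed limit or range.

ROBOT

A 6-joint arm with a two-finger parallel gripper is mounted at the origin on the work surface. World frame = base frame: x ahead of the robot, y to its left, z up, the work surface at z = 0. Lengths are in m, angles in rad, forces in N, time in s.
With the tool pointing down it reaches from about 0.325 to 0.775 m from the base axis. Payload 5.5 kg.
Tool frame: the origin (TCP) lies between the finger pads; the fingertips stand 17 mm ahead of it and the grasp point (between the pads) lies 2 mm behind it; z points along the fingers, y is the direction in which the jaws open and shut (so a half turn about z gives the same grasp; the last joint's range is limited). The gripper opens to 88 mm and grips with 3 to 60 N. Pads are 20 mm wide; open, the fingers measure 115 mm over their backs; the gripper's body (75 mm by 178 mm) begins 61 mm behind the grasp point.
Start: joints at [1.219, 0.091, 1.231, -0, 1.82, -0.057], TCP at [0.174, 0.574, 0.24] pointing down, gripper open.
Joint ranges: [-2.87, 2.87], [-0.86, 2.18], [0.17, 2.46], [-1.51, 4.65], [0.06, 2.69], [-2.65, 2.65]. Speed limits (rad/s): [2.57, 2.57, 3.01, 3.14, 3.14, 3.14].

INTERFACE

Orientations are given as a unit quaternion [x, y, z, w].
In Python, from bench import arm gives the robot as it stands. Calls block until the motion is done:
- arm.move_ptp(position, orientation): joint-space move of the TCP to a pose.
- arm.movel(position, orientation=None, v=0.15, f_stop=None): straight line of the TCP; orientation=None keeps the orientation; v is the mean speed in m/s. With f_stop (N) it stops when the force on the tool has changed by that much, and returns True; else False.
- arm.move_j(angles): joint-space move.
- arm.set_gripper(opening): opening from 0.0 (shut) to 1.0 (fully open); the grip force is fixed at half the most; returns when the fingers have stopped.
- arm.hold(seconds).
- arm.inverse_kinematics(position, orientation): joint angles nearest the present ones, or None.
- arm.get_state(): the state.
- arm.read_camera(name): name is "scene" or "top" or "wrist"; returns the picture (384x512x3 uint8, red, green, blue); there is no depth.
- arm.get_calibration(name): a dict with "K" (3x3 intrinsics, pixels), "xyz" and "attitude" of the camera in the world. Camera axes: x right, y up, looking along -z (the intrinsics and any distortion apply to the point x, -y, -z); pixel columns grow to the right and rows downward; lengths in m; the calibration is good to about 2 mm. A picture is of the moment at which its call begins: read the wrist's pose just before it. get_calibration takes no time and is no camera call; for the wrist camera it gives the pose at the moment of the call.
A pose or a line that the arm cannot do raises arm.PlanningError and nothing moves.
- arm.hand_in(): hands the job in, once; it reports no verdict.
The state is a dict: "t": time; "joint_pos": joint angles; "joint_velocities": joint speeds; "effort": joint torques, N m; "ee_pos": TCP position; "eef_rot": TCP orientation; "force": force on the tool from outside, world axes, zero at the start; "torque": the same for the moment, N m; "gripper_width": opening from 0.0 (shut) to 1.0 (fully open).
Only numpy, scipy, OpenCV 4.12 (cv2) and the standard library are available. Lean on these libraries where they do the work, as an engineer would, in place of code of your own. Each camera call takes 0.05 s, during which the arm holds its last target. There are 200 camera calls.

## Working session

There is one attempt and no reset: what is moved stays moved. The work goes in short steps, each a Python script; the robot and the scene stay as the last script left them, time stands still between calls to the robot, and variables do not carry over. Pictures are saved under pics/ and viewed, about 8 in all and at most 12, crops included, and the job is handed in when it is done.

```bash
mkdir -p pics; ls; python3 - <<'E'
from bench import arm
import cv2,numpy as np
for n in("top","scene"):
    c=arm.get_calibration(n);print(n,c)
    cv2.imwrite(f"pics/{n}0.png",arm.read_camera(n)[:,:,::-1])
c=arm.get_calibration("wrist");print(c)
s=arm.get_state();print(s["t"],s["ee_pos"],s["eef_rot"])
E
```

```text
pics
top {'K': array([[380.79321847,   0.        , 262.1512048 ],
       [  0.        , 380.79321847, 194.91390619],
       [  0.        ,   0.        ,   1.        ]]), 'xyz': array([0.45277257, 0.02988258, 1.0613943 ]), 'attitude': array([-0.02050649,  0.01434088,  0.7150232 , -0.69865273])}
scene {'K': array([[415.98136773,   0.        , 252.75578915],
       [  0.        , 415.98136773, 195.47692997],
       [  0.        ,   0.        ,   1.        ]]), 'xyz': array([ 1.25766053, -0.14260477,  0.83912265]), 'attitude': array([0.30527718, 0.25375908, 0.57069523, 0.71883178])}
{'K': array([[325.90112726,   0.        , 255.86525816],
       [  0.        , 325.90112726, 186.71091791],
       [  0.        ,   0.        ,   1.        ]]), 'xyz': array([0.10286131, 0.5967251 , 0.38282295]), 'attitude': array([-0.1110887 , -0.08167738,  0.59010713,  0.79546319])}
0.1 [0.17424823 0.57390798 0.23863519] [ 1.46853010e-01  9.89157950e-01 -8.42777964e-04 -1.81041581e-04]
```

View pics/top0.png

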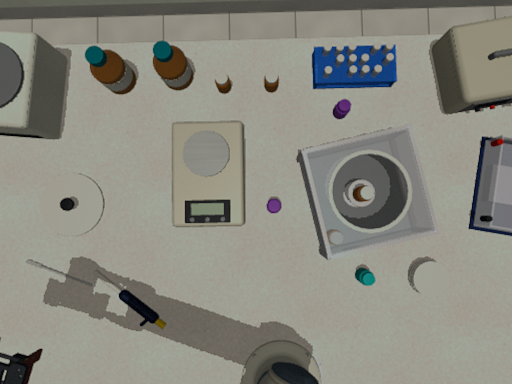

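View pics/scene0.png

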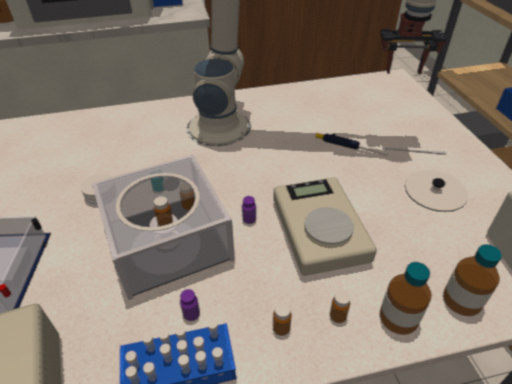

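Top view: pan at (206,153), ring around (370,190), amber bottle with white cap in the ring at about (360,192). Other bottles that could be mistaken for it are the spare under the roof at (335,237), amber bench bottles at (223,84) and (271,83), purple ones at (343,108) and (274,205), and a turquoise one at (366,277). I choose the one inside the ring, and check it with a crop and some measurements.

```bash
cat > h.py <<'E'
import cv2,numpy as np
from scipy.spatial.transform import Rotation as R
def ray(c,uv,z):
    K=c["K"];d=np.array([(uv[0]-K[0,2])/K[0,0],-(uv[1]-K[1,2])/K[1,1],-1])
    d=R.from_quat(c["attitude"]).apply(d);o=np.array(c["xyz"]);return o+d*(z-o[2])/d[2]
def proj(c,p):
    q=R.from_quat(c["attitude"]).inv().apply(np.array(p)-c["xyz"]);K=c["K"]
    return np.array([K[0,2]+K[0,0]*q[0]/-q[2],K[1,2]-K[1,1]*q[1]/-q[2]])
E
python3 - <<'E'
from bench import arm
from h import *
T=cv2.imread("pics/top0.png");S=cv2.imread("pics/scene0.png")
c=arm.get_calibration("top");s=arm.get_calibration("scene")
a=cv2.resize(T[110:270,290:450],(560,560),interpolation=cv2.INTER_CUBIC)
cv2.imwrite("pics/crop1.png",a)
# pan: grey (low sat) disc on cream balance
hsv=cv2.cvtColor(T,cv2.COLOR_BGR2HSV)
print("pan px hsv",hsv[153,206],"balance",hsv[190,190],"ring",hsv[190,330],hsv[153,370])
box=hsv[115:200,172:245];m=(box[:,:,1]<(int(hsv[153,206][1])+int(hsv[190,190][1]))//2).astype(np.uint8)
m=cv2.morphologyEx(m,cv2.MORPH_OPEN,np.ones((5,5)))
for k in cv2.findContours(m,0,2)[0]:
    if cv2.contourArea(k)>800:
        e=cv2.fitEllipse(k);u=np.array(e[0])+[172,115];print("pan",u,e[1],cv2.contourArea(k),ray(c,u,.082))
        print("exp diam px",380.8*.12/(1.061-.082))
for u in [(369,191)]:print("ring",ray(c,u,.153),"exp diam",380.8*.2/(1.061-.153))
for u in [(358,193),(335,237)]:print(ray(c,u,.145))
E
```

```text
pan px hsv [ 33  17 139] balance [ 25  39 157] ring [ 43  18 166] [ 39  18 138]
pan [205.63136673 153.05282593] (45.003990173339844, 45.3730354309082) 1593.5 [0.61324809 0.18189072 0.082     ]
exp diam px 46.67620020429009
ring [ 0.50105229 -0.21753933  0.153     ] exp diam 83.87665198237887
[ 0.49728247 -0.19316681  0.145     ]
[ 0.39321285 -0.13456724  0.145     ]
```

View pics/crop1.png

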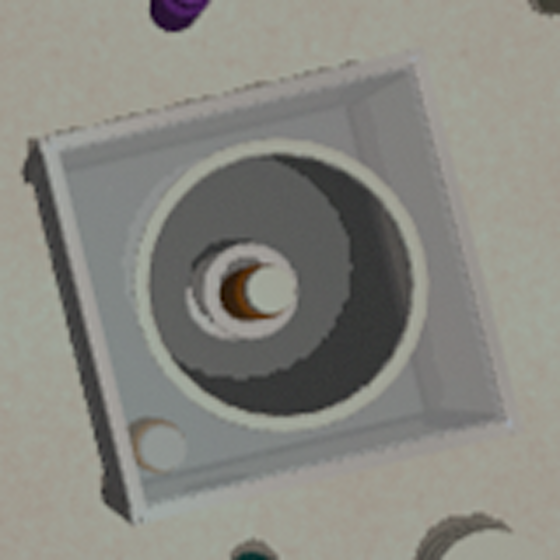

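Crop 1 confirms one amber, white-capped bottle on the pedestal inside the ring. Its cap is at top-image (367.7,192.3), and the ring centre is at about (370.6,191.4) and 83 px wide (84 expected). The spare is under the roof at the lower-left corner. I go above it and take one close look.

```bash
cat >> h.py <<'E'
def down(yaw): # jaws (tool y) along yaw
    y=np.array([np.cos(yaw),np.sin(yaw),0]);z=np.array([0,0,-1.]);return R.from_matrix(np.c_[np.cross(y,z),y,z]).as_quat()
E
python3 - <<'E'
from bench import arm
from h import *
c=arm.get_calibration("top")
cap=ray(c,(367.7,192.3),.145);print("cap",cap,"ring",ray(c,(370.6,191.4),.153),"ped",ray(c,(290+243/3.5,110+290/3.5),.07))
yaw=np.arctan2(cap[1],cap[0])
arm.move_ptp([cap[0],cap[1],.29],down(yaw))
w=arm.get_calibration("wrist");I=arm.read_camera("wrist")[:,:,::-1];cv2.imwrite("pics/w1.png",I)
np.savez("w1.npz",**w);s=arm.get_state();print(s["t"],s["ee_pos"],s["joint_pos"],w["xyz"],proj(w,cap))
E
```

```text
cap [ 0.49842172 -0.2164869   0.145     ] ring [ 0.50000858 -0.22130676  0.153     ] ped [ 0.50121034 -0.21514143  0.07      ]
3.15 [ 0.49868752 -0.21586934  0.28995202] [-4.71216912e-01 -4.51304559e-02  1.27954782e+00  1.48180292e-04
  1.90728431e+00 -6.26250489e-02] [ 0.52819372 -0.14651684  0.4341504 ] [256.13558941 180.87164256]
```

View pics/w1.png

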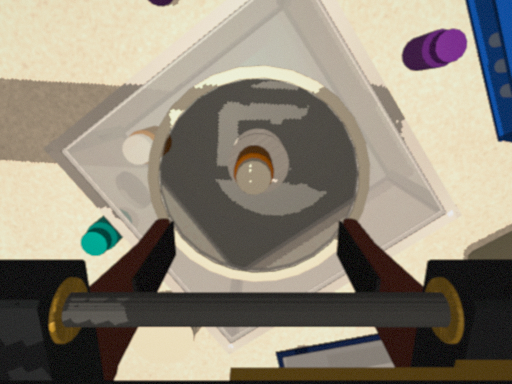

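The wrist view shows the cap at (254,177), against a predicted (256,181), so the two agree to about 4 mm. The ring is centred near (259,172). The spare at (137,148) is well outside the finger path. I grasp and lift.

```bash
python3 - <<'E'
from bench import arm
from h import *
w=dict(np.load("w1.npz"));p=ray(w,(254,177),.145);print("cap wrist",p,"ring wrist",ray(w,(259,172),.153))
q=(p+np.array([.4984,-.2165,.145]))/2
yaw=np.arctan2(-.2165,.4984);o=down(yaw)
arm.movel([q[0],q[1],.27],o)
print("stopped",arm.movel([q[0],q[1],.106],o,v=.1,f_stop=8),arm.get_state()["ee_pos"])
arm.set_gripper(0.0);s=arm.get_state();print(s["gripper_width"],s["gripper_width"]*.088,s["force"],s["t"])
if s["gripper_width"]>.38:
    arm.movel([q[0],q[1],.25],o,v=.1)
    s=arm.get_state();print(s["gripper_width"],s["force"],s["t"],s["ee_pos"])
    cv2.imwrite("pics/w2.png",np.hstack([cv2.resize(arm.read_camera(n)[:,:,::-1],(400,300)) for n in("wrist","scene")]))
E
```

```text
cap wrist [ 0.49808149 -0.21235271  0.145     ] ring wrist [ 0.50479279 -0.20810575  0.153     ]
stopped False [ 0.49859877 -0.21460686  0.10677774]
0.4519814709290255 0.03977436944175424 [-1.49518356  0.19514104  0.50585065] 6.025
0.4526202077531329 [ 0.13035495 -0.16466195 -1.2970792 ] 7.6167 [ 0.49805318 -0.2143251   0.2490834 ]
```

View pics/w2.png

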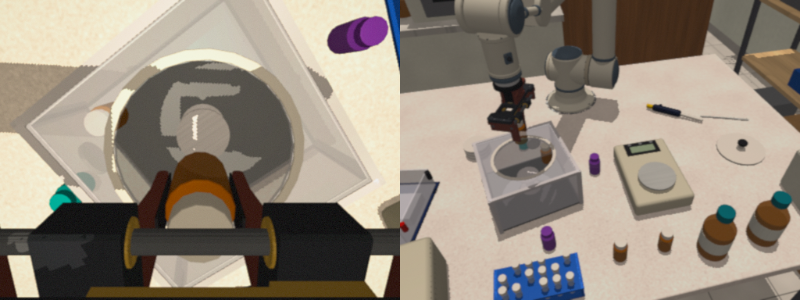

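The bottle is held upright at 39.8 mm grip width, clear of the ring, and the spare is still standing. I carry it over the pan and look once.

```bash
python3 - <<'E'
from bench import arm
from h import *
pan=np.array([.6132,.1819]);o=down(np.arctan2(pan[1],pan[0]))
arm.move_ptp([.60-.05,.15,.26],down(np.arctan2(.15,.55)))
w=arm.get_calibration("wrist");I=arm.read_camera("wrist")[:,:,::-1].copy();np.savez("w3.npz",**w)
u=proj(w,[*pan,.082]);cv2.imwrite("pics/w3.png",I);s=arm.get_state();print(u,s["t"],s["gripper_width"],s["ee_pos"])
E
```

```text
[324.7222414  156.81478511] 9.1417 0.45051009684208343 [0.55026241 0.14873927 0.25997912]
```

View pics/w3.png

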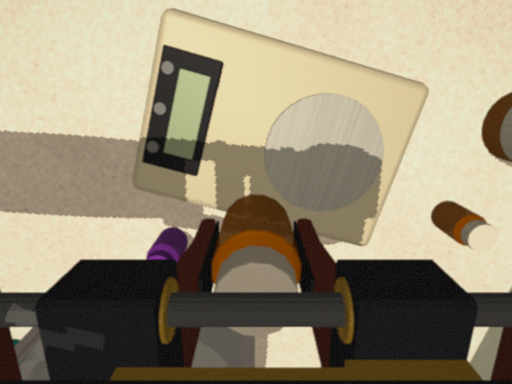

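The pan is centred at (324,152), against a predicted (325,157), about 5 mm apart. I average the two, set down with force stop, release and retreat.

```bash
python3 - <<'E'
from bench import arm
from h import *
w=dict(np.load("w3.npz"));p=ray(w,(324,152),.082);print(p)
pan=(p[:2]+[.6132,.1819])/2;o=down(np.arctan2(pan[1],pan[0]))
arm.move_ptp([*pan,.22],o)
arm.movel([*pan,.128],o,v=.1)
print(arm.movel([*pan,.113],o,v=.015,f_stop=3))
s=arm.get_state();print(s["ee_pos"],s["force"],s["gripper_width"],s["t"])
np.save("pan.npy",pan)
cv2.imwrite("pics/w4.png",np.hstack([cv2.resize(arm.read_camera(n)[:,:,::-1],(400,300)) for n in("wrist","scene")]))
E
```

```text
[0.61096001 0.18633368 0.082     ]
True
[0.61197461 0.18409945 0.11795666] [ 0.0742342  -0.70076214  4.98423196] 0.450579799127024 11.3167
```

View pics/w4.png

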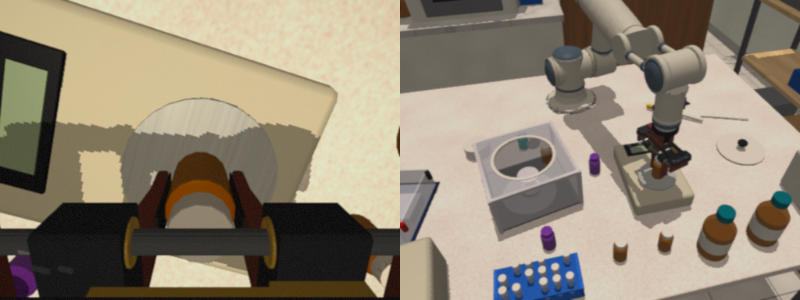

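Contact came at TCP z 0.1180 (0.1188 expected), and the bottle stands on the pan. Next I release, retreat and check from above.

```bash
python3 - <<'E'
from bench import arm
from h import *
pan=np.load("pan.npy")
arm.set_gripper(1.0);arm.hold(.2)
e=arm.get_state()["ee_pos"]
arm.movel([*e[:2],.26],v=.12)
arm.move_ptp([.42,.12,.3],down(.28));arm.hold(.3)
c=arm.get_calibration("top");print(proj(c,[*pan,.157]),proj(c,[*pan,.082]),arm.get_state()["t"],arm.get_state()["force"])
T=arm.read_camera("top")[:,:,::-1];S=arm.read_camera("scene")[:,:,::-1]
cv2.imwrite("pics/t5.png",np.hstack([cv2.resize(T[100:250,150:300],(400,400),interpolation=2),cv2.resize(S[130:290,110:390],(400,400),interpolation=2)]))
E
```

```text
[199.78034449 148.58385798] [204.78109136 153.52106168] 14.975 [0.32211801 0.29709885 0.5256052 ]
```

View pics/t5.png

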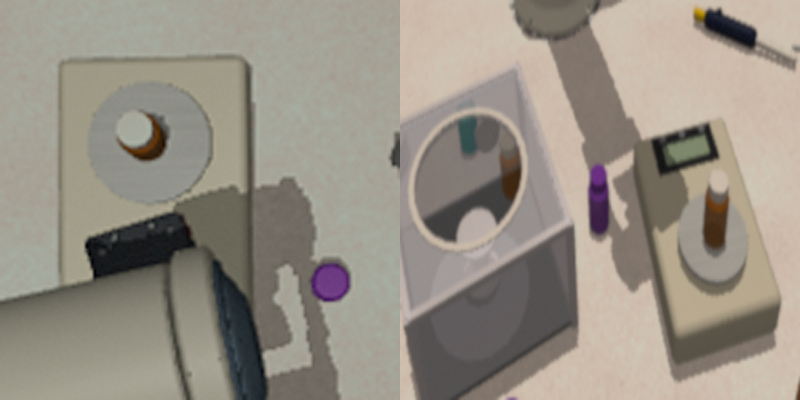

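The cap is at top-image (201,149), against (200,149) for a bottle upright at the pan centre. The spare is standing and the arm is clear.

```bash
python3 -c "
from bench import arm
print(arm.hand_in(),arm.get_state()['t'])"
```

```text
the job is handed in; nothing more can be done
the job is handed in; nothing more can be done
```

The sample bottle came out through the port and now stands upright near the middle of the balance pan, released. I handed the job in; the last clock reading before that was about 15 s. The hand-in reports no verdict.

- **Grasp and lift:** the fingers closed to 39.8 mm on the 40 mm bottle. I lifted it until its foot was about 0.21 m above the bench, clear of the ring.
- **Placing:** I lowered it slowly until the tool felt contact, at a height within 1 mm of what I expected.
- **Final check:** from above, the cap was within about 1 px (roughly 3 mm) of where a centred, upright bottle should show. The arm was clear and the other chamber bottle looked upright where it was. I judged that by eye and did not measure its position.
- **Disagreements:** the top and wrist cameras differed by about 4 mm on the cap and 5 mm on the pan, so I used the average for both. They differed by about 14 mm on the ring centre, which I read by eye. The fingers had about 24 mm of room in the port, and nothing touched on the way in.

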